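Scoop the spacers out from under the low track deck

TASK

Two brass spacers have rolled under the low track deck. Take the long-handled scoop from its two rests, reach it in under the deck without striking the deck, slide it gently up to the stop at the back so that both spacers ride in, bring them out (never touch them with the gripper), then tip the scoop steeply over the wicker basket, its nose some 45 degrees down or more, and keep it so for a moment so that both drop in and none stays behind. Lay the scoop back across its two rests, pan on the wide one and handle in the forked one; leave the locomotive, glue pot and red side cutters undisturbed and the basket standing upright about where it is.

Things in the scene. Friction and masses are not known exactly. Their poses are not given: they have to be found in the camera images.
- scoop: loose scoop, blue pan, wooden handle, 0.16 kg. Origin at the underside of the pan, midway along it; x level to the nose, z up when the pan lies flat. Pan 80 long (x -40 to +40), 136 wide outside, 130 inside; side walls 30 high (16 at the front), back wall 34 high, its inner face at x = -37. Carry it level or nose up: parts may roll out at any clear nose-down tilt, and surely do at 55 degrees
- scoop_grip (a point): where to hold the scoop: on the axis of its handle, (-149, 0, +57.5) mm in the scoop's frame, axes as the scoop's; grip across y. A 10 mm steel stem leaves the pan's back wall 22 above the underside and rises backward at 18 degrees; the flat-sided wooden handle on it, 14 wide (y) and 22 tall, covers 75 to 200 mm behind the back wall
- scoop_lip (a point): middle of the scoop's front edge, at its underside, (40, 0, 0) mm in the scoop's frame, axes as the scoop's. The lip is an aluminium ramp (20 degrees, 9 long) from the 1.5 mm thick edge up to a crest 4.9 high at x = +31; behind it the floor drops to 1.6, so a round part that has ridden over the crest stays in while the pan is near level
- bay: fixed plywood trestle under the deck, a bay open at its -x side, which faces left as seen from the robot; 190 wide inside (y -95 to +95), its floor the bare bench (z = 0), cheeks 12 thick, x -120 to 0. A stop board across its back, set fast anywhere from x = 0 to x = -28 mm (not told: feel for it). Spacers pinned against it ride over the crest of a scoop slid along the bench right up to it
- deck: fixed low plywood track deck, the roof of the bay, 12 thick, 230 wide, with a piece of track on it. Origin on its underside, 75 mm above the bench, over the bay's origin (on the bench, mid-width); axes as the bay's, x pointing in. It overhangs out to x = -150
- spacer_a_mid (a point): centre of the first brass spacer, a loose roller 28 in diameter and 44 long with two dark grooves, lying on the bench in the bay with its axis (own y) roughly across the bay; it rolls freely and is smooth and slippery (friction about 0.2). 0.04 kg
- spacer_b_mid (a point): centre of the second brass spacer, the same. They lie one either side of the bay's middle line, 26 to 36 mm from it, so that a scoop kept at the middle of the bay takes both
- spacer_a: the first brass spacer; origin at its centre
- spacer_b: the second brass spacer; origin at its centre
- basket: loose round wicker bowl, 0.3 kg, outside diameter about 166 at the rim (two opposite ears along its y reach 212), rim 67 high, inside about 140 across at the rim and 90 at its floor, which is about 9 to 20 above the bench. Origin at the centre of its underside
- rest_pan: fixed wooden rest under the middle of the pan, 45 high, its top 30 (x) by 110 (y). Origin at the centre of its underside; x points as the scoop's when it lies there (the scoop's origin is then straight above, 45 up)
- rest_handle: fixed forked wooden rest under the handle, its origin (centre of its underside) 214.5 mm behind rest_pan's along -x, axes as rest_pan's. The handle lies on a level aluminium bar of 12 mm diameter, its top 112 above the bench, between two posts 36 apart (tops 126 above the bench)
- loco: blue and cream model locomotive, 26 x 124 x 47, standing on the deck's track; leave alone
- glue_pot: small brown paint jar with white lid, 38 in diameter, 46 high, on the bench at the front, right of the deck; leave alone
- side_cutters: side cutters with red handles, 40 x 189 x 14, lying along the front edge of the bench, in front of the bay's mouth; leave alone

How it is judged:
On the way, in this order (a step that is already met when the one before it is completed fails the run):
1. both spacers lie in the scoop's pan, and the scoop is out from under the deck and lifted off the bench (x of spacer_a_mid in the frame of scoop between -0.04 and 0.035 m and z of spacer_a_mid in the frame of scoop between 0.005 and 0.05 m and y of spacer_a_mid in the frame of scoop between -0.065 and 0.065 m and x of spacer_b_mid in the frame of scoop between -0.04 and 0.035 m and z of spacer_b_mid in the frame of scoop between 0.005 and 0.05 m and y of spacer_b_mid in the frame of scoop between -0.065 and 0.065 m and x of scoop_lip in the frame of bay below -0.15 m and height (world z) of scoop_lip above 0.02 m), for 0.2 s.
2. both spacers lie in the basket while the scoop is still tipped by more than 40 degrees (horizontal distance between each of spacer_a_mid, spacer_b_mid and basket below 0.07 m and height (world z) of each of spacer_a_mid, spacer_b_mid below 0.065 m and contact force between scoop and spacer_a below 0.05 N and contact force between scoop and spacer_b below 0.05 N and angle between scoop's own z axis and vertical above 0.7 rad), for 0.1 s.
At the end, for the whole second after the job is handed in: Both spacers lie at rest in the upright basket (centres within 70 mm of its middle and less than 65 mm above the bench), and the scoop lies still and level (within 7 degrees) across both rests, touching each (horizontal distance between each of spacer_a_mid, spacer_b_mid and basket below 0.07 m and height (world z) of each of spacer_a_mid, spacer_b_mid below 0.065 m and angle between basket's own z axis and vertical below 0.15 rad and contact force between scoop and rest_pan above 0.05 N and contact force between scoop and rest_handle above 0.05 N and angle between scoop's own z axis and vertical below 0.12 rad and linear speed of scoop below 0.02 m/s and linear speed of each of spacer_a, spacer_b below 0.03 m/s).
It fails at once if the deck is struck (more than 2 N) by the scoop or the robot (contact force between any of scoop, the arm, the fingers and deck above 2 N).
It fails at once if a spacer is touched by the robot itself (contact force between any of the fingers, the arm and spacer_a above 0.3 N or contact force between any of the fingers, the arm and spacer_b above 0.3 N).
It fails at once if the locomotive, glue pot or side cutters are moved by more than 20 mm (distance of any of loco, glue_pot, side_cutters from where it was at the start of the episode above 0.02 m).
It fails at once if the basket is shoved more than 60 mm or tipped by more than 30 degrees (distance of basket from where it was at the start of the episode above 0.06 m or angle between basket's own z axis and vertical above 0.52 rad).
It fails at once if the trestle or its stop is rammed (more than 60 N) (contact force between scoop and bay above 60 N).
It also fails if it takes over 72 s, if anything falls off the work surface, if the arm or the gripper's body presses on something with over 40 N, if the wrist force passes 120 N, or if a joint passes its speed limit or range.

ROBOT

A 6-joint arm with a two-finger parallel gripper is mounted at the origin on a cart in front of the work surface, level with it; the furniture and walls round the work are solid. World frame = base frame: x ahead of the robot, y to its left, z up, the work surface at z = 0. Lengths are in m, angles in rad, forces in N, time in s.
With the tool pointing down it reaches from about 0.275 to 1 m from the base axis. Payload 8.4 kg.
Tool frame: the origin (TCP) lies on the centre line of the jaws, within the pads' length; the fingertips stand 17 mm ahead of it and the grasp point (between the pads) lies 2 mm behind it (bot.tcp_to_tips is the z of the fingertips in the tool frame, in m); z points along the fingers, y is the line along which they close (so a half turn about z gives the same grasp; the last joint's range is limited). The gripper opens to 85 mm and grips with 20 to 120 N. Pads are 22 mm wide; open, the fingers measure 114 mm over their backs; the gripper's body (76 mm by 85 mm) begins 54 mm behind the grasp point. The pads swing forward as they close: fully open they stand 13 mm farther back than shut.
Start: joints at [1.23, 0.353, 1.633, -0, 1.155, -0.002], TCP at [0.208, 0.589, 0.248] pointing down, gripper open.
Joint ranges: [-2.63, 2.63], [-0.92, 2.1], [0.06, 2.66], [-1.3, 4.44], [0, 2.69], [-3.02, 3.02]. Speed limits (rad/s): [2.22, 2.22, 2.79, 3.14, 3.14, 3.14].

INTERFACE

Orientations are given as a unit quaternion [x, y, z, w].
In Python, from workcell import bot, hand, kinematics, get_obs, vision, hand_in gives the robot as it stands. The module is installed in compiled form; this text tells all that it offers. Calls block until the motion is done:
- bot.reach(position, orientation): joint-space move of the TCP to a pose.
- bot.servo_line(position, ori=None, velocity=0.15): straight line of the TCP; ori=None keeps the orientation; velocity is the mean speed in m/s.
- bot.goto_joints(angles): joint-space move.
- hand.move_gripper(opening, strength=None): finger opening in m; strength is the grip in N (None keeps the last); returns when the fingers have stopped.
- bot.dwell(seconds).
- kinematics.solve_ik(position, orientation): joint angles nearest the present ones, or None.
- get_obs(): the state.
- vision.read_camera(name): name is "scene" or "top" or "wrist"; returns a dict with "frame" (420x560x3 uint8, red, green, blue), "intrinsics" (3x3 intrinsics, pixels), "view" (4x4, takes a point from world to camera coordinates). Camera axes: x right, y down, z forward; pixel columns grow to the right and rows downward; lengths in m; the calibration is good to about 2 mm. The wrist camera is an equidistant fisheye: a pixel r from the principal point sees the ray r / f radians off the axis. A picture is of the moment at which its call begins. There is no depth.
A pose or a line that the arm cannot do raises bot.IKError and nothing moves.
- hand_in(): hands the job in; it is judged then, once.
The state is a dict: "time_s": time; "joint_pos": joint angles; "joint_vel": joint speeds; "joint_efforts": joint torques, N m; "position": TCP position; "orientation": TCP orientation; "wrist_force": force on the tool from outside, world axes, zero at the start; "ft_torque": the same for the moment, N m; "gripper_width": finger opening in m; "grip_force": force on a finger pad.
Only numpy, scipy, OpenCV 4.12 (cv2) and the standard library are available. Lean on these libraries where they do the work, as an engineer would, in place of code of your own. Each camera call takes 0.05 s, during which the arm holds its last target. There are 200 camera calls.

## Working session

There is one attempt and no reset: what is moved stays moved. The work goes in short steps, each a Python script; the robot and the scene stay as the last script left them, time stands still between calls to the robot, and variables do not carry over. Pictures are saved under pics/ and viewed, at most 10 in all, crops included, and the job is handed in when it is done.

```bash
mkdir -p pics; ls; python3 - <<'E'
from workcell import *
import cv2,numpy as np,pickle
d={}
for n in ("scene","top","wrist"):
    r=vision.read_camera(n); d[n]=r
    cv2.imwrite(f"pics/{n}0.png",r["frame"][:,:,::-1])
    print(n,np.round(r["intrinsics"],1).tolist(),np.round(r["view"],3).tolist())
pickle.dump(d,open("v0.pkl","wb"))
o=get_obs();print(o)
E
```

```text
pics
scene [[468.6, 0.0, 277.0], [0.0, 468.6, 200.4], [0.0, 0.0, 1.0]] [[0.841, -0.542, 0.015, -0.418], [-0.418, -0.666, -0.618, 0.241], [0.345, 0.513, -0.786, 1.173], [0.0, 0.0, 0.0, 1.0]]
top [[395.8, 0.0, 285.0], [0.0, 395.8, 207.9], [0.0, 0.0, 1.0]] [[-0.013, -1.0, -0.015, -0.014], [-0.996, 0.014, -0.089, 0.477], [0.089, 0.013, -0.996, 1.067], [0.0, 0.0, 0.0, 1.0]]
wrist [[325.2, 0.0, 283.2], [0.0, 325.2, 214.8], [0.0, 0.0, 1.0]] [[0.333, 0.943, -0.001, -0.624], [0.904, -0.319, 0.286, -0.037], [0.269, -0.096, -0.958, 0.38], [0.0, 0.0, 0.0, 1.0]]
{'time_s': 0.15, 'joint_pos': array([ 1.22957166e+00,  3.53526645e-01,  1.63396464e+00, -1.72020806e-05,
        1.15520570e+00, -2.40794673e-03]), 'joint_vel': array([-0.00207914, -0.00279679, -0.00098639,  0.00059224,  0.00018393,
        0.00014506]), 'joint_efforts': array([-1.27739822e-03, -6.05635357e+01, -3.42338133e+01, -7.71346822e-05,
        6.08389309e-03, -4.54126337e-07]), 'position': array([0.20762426, 0.58913413, 0.24771008]), 'orientation': array([ 1.68595758e-01,  9.85685125e-01, -5.45380315e-04, -8.66537887e-05]), 'wrist_force': array([ 0.40557931,  0.1793866 , -0.12582351]), 'ft_torque': array([-0.02966201,  0.02479157,  0.04828819]), 'grip_force': 0.0, 'gripper_width': 0.08551013923282233}
```

View pics/scene0.png

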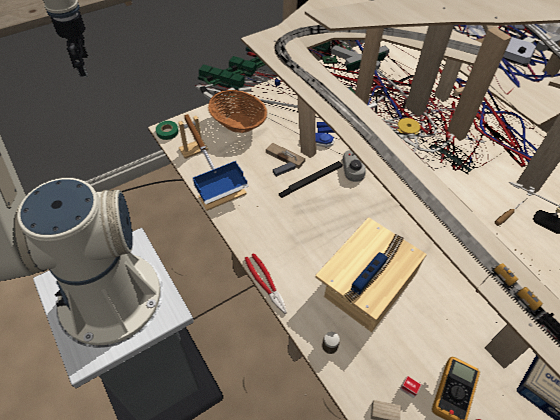

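View pics/top0.png

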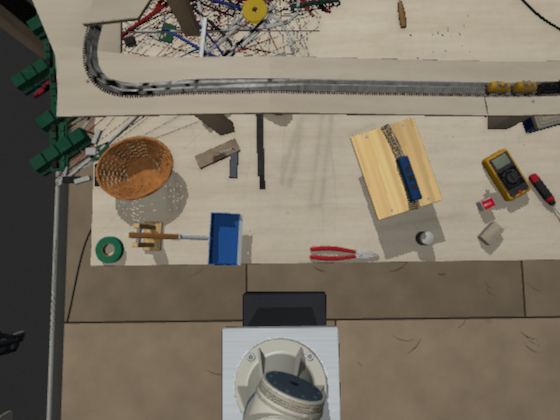

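The scene shows the scoop on its rests at the left (pan at top-view (225,238), handle (160,236), nose toward -y). The basket is at (135,167), the deck at (395,170) with its mouth facing left and yawed about 17°, the cutters at (345,253) and the jar at (425,238). Next I measure by colour masks.

```bash
cat > h.py <<'E'
import numpy as np,cv2
def cast(r,uv,z):
    uv=np.atleast_2d(np.asarray(uv,float));K=r["intrinsics"];V=r["view"];R=V[:3,:3];c=-R.T@V[:3,3]
    d=np.c_[(uv[:,0]-K[0,2])/K[0,0],(uv[:,1]-K[1,2])/K[1,1],np.ones(len(uv))]@R
    return c+d*((np.asarray(z)-c[2])/d[:,2])[:,None] if np.ndim(z) else c+d*((z-c[2])/d[:,2:3])
def big(m):
    m=cv2.morphologyEx(m.astype(np.uint8),cv2.MORPH_OPEN,np.ones((2,2)))
    c,_=cv2.findContours(m,cv2.RETR_EXTERNAL,cv2.CHAIN_APPROX_NONE)
    return max(c,key=cv2.contourArea)[:,0,:]
E
python3 - <<'E'
from h import *;import pickle
d=pickle.load(open("v0.pkl","rb"));r=d["top"];f=r["frame"];hsv=cv2.cvtColor(f,cv2.COLOR_RGB2HSV);H,S,V=[hsv[...,i].astype(int) for i in range(3)]
np.set_printoptions(precision=4,suppress=True)
print("cam",-r["view"][:3,:3].T@r["view"][:3,3])
for p in [(370,160),(300,200),(160,237),(130,170),(225,240),(200,238)]: print(p,hsv[p[1],p[0]])
def roi(m,x0,x1,y0,y1):
    z=np.zeros_like(m);z[y0:y1,x0:x1]=m[y0:y1,x0:x1];return z
def rect(m,z):
    P=cast(r,big(m),z)[:,:2].astype(np.float32)*1000
    q=cv2.minAreaRect(P);return q,cv2.boxPoints(q)
print("deck",*rect(roi((S>75)&(H<30)&(V>150),340,450,110,230),.087))
m=roi((H>100)&(H<125)&(S>120),195,260,200,275)
print("pan px",cv2.boundingRect(big(m)));print("pan",*rect(m,.062))
m=roi((H<20)&(S>110),90,185,125,210);
P=cast(r,big(m),.067)[:,:2].astype(np.float32)*1000;print("basket",cv2.fitEllipse(P),cv2.boundingRect(big(m)))
for z in(.2,.3,.4): print("shelf",z,cast(r,[(130,115),(400,115)],z))
c=f[205:275,85:260,::-1];d2=f[105:235,340:450,::-1]
a=cv2.resize(c,(700,280),interpolation=0);b=cv2.resize(f[105:235,85:260,::-1],(350,260));e=cv2.resize(d2,(220,260))
cv2.imwrite("pics/crop.png",np.vstack([a,np.hstack([b,e,np.zeros((260,130,3),np.uint8)])]))
E
```

```text
cam [ 0.3797 -0.0352  1.1052]
(370, 160) [ 18 108 201]
(300, 200) [ 20  40 172]
(160, 237) [ 15 166  92]
(130, 170) [ 14 163  94]
(225, 240) [107 194 122]
(200, 238) [110  20 113]
deck ((557.1707763671875, -273.87530517578125), (228.4117431640625, 94.04969024658203), 16.68067741394043) [[ 434.2729 -261.6107]
 [ 461.2686 -351.7027]
 [ 680.0687 -286.14  ]
 [ 653.0729 -196.0479]]
pan px (210, 214, 30, 52)
pan ((391.6143798828125, 139.41981506347656), (72.82655334472656, 134.27752685546875), 86.81568908691406) [[322.5566 106.7922]
 [456.6268  99.3333]
 [460.6721 172.0474]
 [326.602  179.5063]]
basket ((584.6246948242188, 379.2118835449219), (164.33204650878906, 207.31382751464844), 15.096100807189941) (96, 137, 78, 64)
shelf 0.2 [[ 0.6861  0.3398  0.2   ]
 [ 0.6747 -0.2944  0.2   ]]
shelf 0.3 [[ 0.6523  0.2984  0.3   ]
 [ 0.6421 -0.2658  0.3   ]]
shelf 0.4 [[ 0.6184  0.257   0.4   ]
 [ 0.6095 -0.2371  0.4   ]]
```

View pics/crop.png

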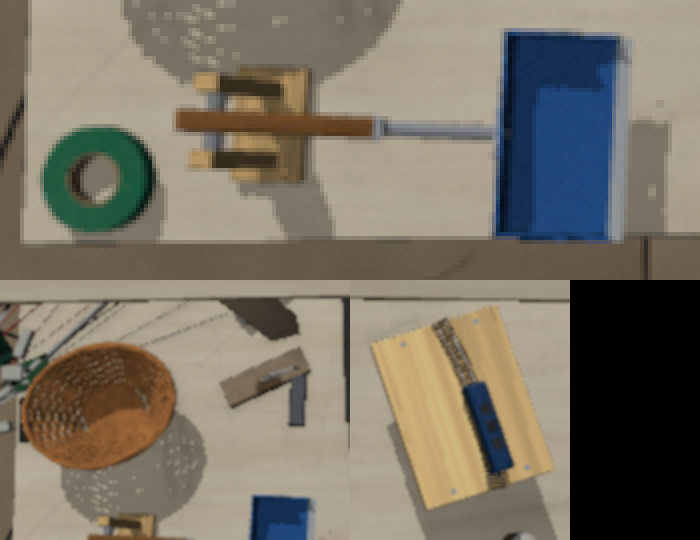

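Crop: the handle runs from (129.3,234.8) to (178.8,236.8) in top-image pixels, the stem meets the pan at (209.3,238.3) and the lip is at about x=241. Deck mouth edge measures 228 mm (230 expected), and the basket 164 x 207 (166 x 212 expected). Now the scoop axis and the shelf height.

```bash
python3 - <<'E'
from h import *;import pickle
d=pickle.load(open("v0.pkl","rb"));r=d["top"];s=d["scene"]
np.set_printoptions(precision=4,suppress=True)
# end-on pixels: (end face top, handle front top, stem at wall)
P=cast(r,[(129.3,234.8),(179,236.8),(209.3,238.3),(210.5,238.5),(241.,239)],np.array([.143,.102,.072,.079,.0465]));print(P)
f=r["frame"];hsv=cv2.cvtColor(f,cv2.COLOR_RGB2HSV)
for row in (222,230,245,255): print(row,[tuple(int(v) for v in hsv[row,x]) for x in range(205,246,1)][::1][:8],[ (x,int(hsv[row,x,1]),int(hsv[row,x,2])) for x in range(233,246)])
im=s["frame"][:,:,::-1].copy()
for z,c in ((.2,(0,0,255)),(.3,(0,255,0)),(.4,(255,0,0)),(.5,(0,255,255))):
    Q=cast(r,[(60,117),(130,115.5),(250,115),(400,114.5),(540,114)],z);q=cv2.projectPoints(Q,cv2.Rodrigues(s["view"][:3,:3])[0],s["view"][:3,3],s["intrinsics"],None)[0].reshape(-1,2)
    cv2.polylines(im,[q.astype(np.int32)],False,c,1)
cv2.imwrite("pics/shelf.png",im)
E
```

```text
[[0.4055 0.3586 0.143 ]
 [0.3998 0.2484 0.102 ]
 [0.3954 0.1774 0.072 ]
 [0.3948 0.1729 0.079 ]
 [0.3928 0.0978 0.0465]]
222 [(20, 43, 174), (20, 44, 175), (19, 44, 175), (20, 43, 174), (18, 44, 174), (124, 13, 137), (107, 193, 98), (107, 211, 35)] [(233, 187, 83), (234, 189, 105), (235, 189, 124), (236, 186, 125), (237, 187, 124), (238, 128, 128), (239, 42, 139), (240, 9, 146), (241, 9, 145), (242, 13, 156), (243, 37, 174), (244, 42, 178), (245, 42, 177)]
230 [(20, 38, 179), (20, 37, 179), (20, 38, 180), (21, 37, 178), (30, 5, 148), (108, 77, 112), (107, 204, 55), (108, 198, 36)] [(233, 189, 123), (234, 191, 123), (235, 191, 123), (236, 193, 123), (237, 187, 124), (238, 91, 131), (239, 28, 144), (240, 9, 146), (241, 10, 146), (242, 19, 158), (243, 41, 173), (244, 41, 173), (245, 43, 173)]
245 [(19, 44, 174), (19, 44, 173), (20, 43, 174), (20, 25, 151), (109, 50, 108), (108, 196, 69), (108, 195, 38), (107, 196, 56)] [(233, 194, 125), (234, 191, 124), (235, 189, 124), (236, 190, 125), (237, 107, 131), (238, 32, 144), (239, 9, 147), (240, 9, 145), (241, 6, 134), (242, 35, 125), (243, 42, 122), (244, 42, 122), (245, 40, 122)]
255 [(19, 43, 173), (20, 45, 171), (21, 43, 171), (113, 22, 142), (105, 178, 106), (106, 229, 29), (107, 205, 41), (107, 196, 65)] [(233, 187, 124), (234, 188, 125), (235, 188, 125), (236, 175, 125), (237, 55, 138), (238, 8, 150), (239, 10, 148), (240, 4, 140), (241, 19, 131), (242, 44, 121), (243, 44, 121), (244, 45, 120), (245, 44, 121)]
```

View pics/shelf.png

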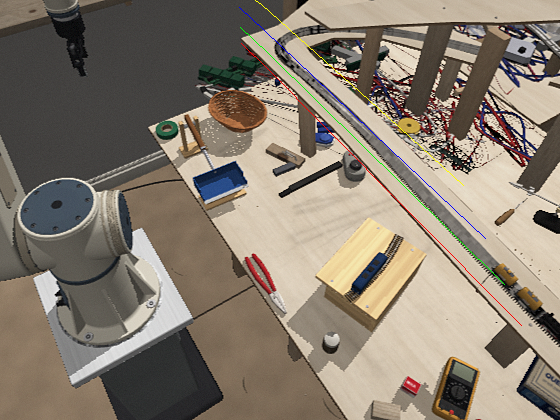

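The shelf's front edge coincides with the z=0.2 line, so its edge is near x=0.68, behind everything I need. The scoop axis agrees between handle and pan: yaw about -93.2°, pan length 81 mm against 80. I'll build the pose helper and check IK over the whole plan.

```bash
cat >> h.py <<'E'
from scipy.spatial.transform import Rotation as Ro
T0=np.radians(12)
REST=np.array([.3925,.1355,.045]); YR=np.radians(-93.2)
BAY=np.array([.5867,-.3725,0]); YB=np.arctan2(-.958,.287); BX=np.array([np.cos(YB),np.sin(YB),0]); 
BASK=np.array([.5846,.3792,0]); SIGN=1
LIP=np.array([.04,0,0]); GRIP=np.array([-.149,0,.0575])
def pose(o,yaw,down=0,ref=(0,0,0),sign=None):
    """TCP pose placing scoop-frame point ref at o; down = nose-down pitch (rad)"""
    s=sign or SIGN
    R=Ro.from_euler("ZY",[yaw,down])
    tz=np.array([np.sin(T0),0,-np.cos(T0)]);ty=np.array([0,s,0])
    M=np.c_[np.cross(ty,tz),ty,tz]
    p=np.asarray(o)+R.apply(GRIP-np.asarray(ref)+.002*tz)
    return p,(R*Ro.from_matrix(M)).as_quat()
def bay(x,z=0,y=0): return BAY+x*BX+y*np.array([-BX[1],BX[0],0])+[0,0,z]
NOSE=np.array([np.cos(YR),np.sin(YR),0])
E
python3 - <<'E'
from h import *
from workcell import *
np.set_printoptions(precision=2,suppress=True)
D=np.radians
for s in (1,-1):
    print("sign",s)
    for n,a in {"rest":(REST,YR),"hover":(REST+[0,0,.12],YR),"prebay":(bay(-.25,.06),YB),"pre0":(bay(-.25),YB),"in":(bay(-.04),YB),"up":(bay(-.27,.1),YB,D(-8)),
       "pour0":(BASK-.025*NOSE+[0,0,.10],YR,0,LIP),"pour30":(BASK-.025*NOSE+[0,0,.1],YR,D(30),LIP),"pour60":(BASK-.025*NOSE+[0,0,.1],YR,D(60),LIP),
       "pourB60":(BASK-.025*BX+[0,0,.1],YB,D(60),LIP)}.items():
        p,q=pose(*a,sign=s); j=kinematics.solve_ik(p,q); print(n,p,j)
E
```

```text
sign 1
rest [0.4  0.28 0.1 ] [ 0.71  0.42  1.95 -0.19  0.93  0.89]
hover [0.4  0.28 0.22] [ 0.71  0.25  1.86 -0.16  1.18  0.84]
prebay [0.47 0.01 0.12] [ 0.16  0.3   2.1  -0.31  0.74  0.1 ]
pre0 [0.47 0.01 0.06] [ 0.16  0.41  2.13 -0.37  0.61  0.17]
in [ 0.53 -0.19  0.06] [-0.25  0.49  1.98 -0.33  0.59 -0.27]
up [0.46 0.03 0.13] [ 0.31  0.28  2.1  -0.48  0.83  0.36]
pour0 [0.6  0.59 0.16] [ 0.83  0.86  0.98 -0.13  1.46  0.91]
pour30 [0.59 0.54 0.24] [0.64 0.54 1.39 0.28 1.02 0.57]
pour60 [0.59 0.45 0.29] [ 0.35  0.4   1.72  1.02  0.93 -0.21]
pourB60 [0.56 0.45 0.29] [ 0.33  0.48  1.59  0.91  1.22 -0.37]
sign -1
rest [0.4  0.28 0.1 ] [ 0.71  0.42  1.95 -0.19  0.93 -2.25]
hover [0.4  0.28 0.22] [ 0.71  0.25  1.86 -0.16  1.18 -2.3 ]
prebay [0.47 0.01 0.12] None
pre0 [0.47 0.01 0.06] [ 0.16  0.41  2.13 -0.37  0.61 -2.97]
in [ 0.53 -0.19  0.06] [-0.25  0.49  1.98 -0.33  0.59  2.87]
up [0.46 0.03 0.13] [ 0.31  0.28  2.1  -0.48  0.83 -2.78]
pour0 [0.6  0.59 0.16] [ 0.83  0.86  0.98 -0.13  1.46 -2.23]
pour30 [0.59 0.54 0.24] [ 0.64  0.54  1.39  0.28  1.02 -2.57]
pour60 [0.59 0.45 0.29] [0.35 0.4  1.72 1.02 0.93 2.93]
pourB60 [0.56 0.45 0.29] [0.33 0.48 1.59 0.91 1.22 2.78]
```

```bash
python3 - <<'E'
from h import *;from workcell import *;import pickle
p,q=pose(REST+[0,0,.09],YR); bot.reach(p,q)
r=vision.read_camera("wrist");pickle.dump(r,open("v1.pkl","wb"));im=r["frame"][:,:,::-1].copy()
K=r["intrinsics"]
def proj(P):
    c=r["view"][:3,:3]@P+r["view"][:3,3];th=np.arctan2(np.hypot(c[0],c[1]),c[2]);u=c[:2]/np.hypot(c[0],c[1])*th*K[0,0];return (K[0,2]+u[0],K[1,2]+u[1])
R=Ro.from_euler("Z",YR)
for P in [(-.23,0,.0838+.0116),(-.149,0,.0575+.0116),(-.118,0,.0475+.0116),(40e-3,0,.0015),(.04,.068,0),(.04,-.068,0),(-.04,.068,.034),(-.04,-.068,.034)]:
    u=proj(REST+R.apply(P));cv2.circle(im,tuple(int(round(v)) for v in u),3,(0,255,255),1)
cv2.imwrite("pics/w1.png",im);o=get_obs();print(o["time_s"],o["position"],p,o["wrist_force"])
E
```

```text
1.5667 [0.40077221 0.28479215 0.1907702 ] [0.40079419 0.2838525  0.1905437 ] [-0.47659948  0.04418758 -0.41541883]
```

View pics/w1.png

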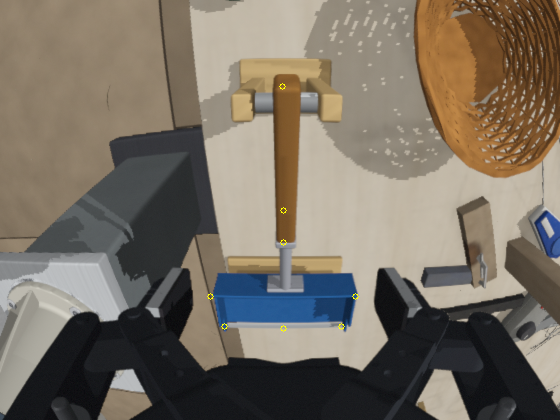

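The wrist picture shows the predicted points on the scoop: ferrule (285,243) against (283,243), pan rear corners (217/355,297) against (210/355,296). The offset is about +2 mm in world x, so I correct it, grasp and lift.

```bash
sed -i 's/REST=np.array(\[.3925/REST=np.array([.3943/' h.py; python3 - <<'E'
from h import *;from workcell import *
np.set_printoptions(precision=4,suppress=True)
p,q=pose(REST,YR); bot.servo_line(p,q,velocity=.1)
print(get_obs()["position"],p,get_obs()["wrist_force"])
hand.move_gripper(0.0,strength=100)
o=get_obs();print(o["gripper_width"],o["grip_force"],o["wrist_force"],o["ft_torque"])
p,q=pose(REST+[0,0,.1],YR); bot.servo_line(p,q,velocity=.12);bot.dwell(.2)
o=get_obs();print(o["time_s"],o["position"],p,o["gripper_width"],o["wrist_force"],o["ft_torque"])
p,q=pose(bay(-.26,.05),YB); bot.servo_line(p,q,velocity=.2);bot.dwell(.1)
r=vision.read_camera("wrist");import pickle;pickle.dump(r,open("v2.pkl","wb"))
im=r["frame"][:,:,::-1].copy();K=r["intrinsics"]
def proj(P):
    c=r["view"][:3,:3]@P+r["view"][:3,3];th=np.arctan2(np.hypot(c[0],c[1]),c[2]);u=c[:2]/np.hypot(c[0],c[1])*th*K[0,0];return (K[0,2]+u[0],K[1,2]+u[1])
S=bay(-.26,.05);R=Ro.from_euler("Z",YB)
pts=[S+R.apply(P) for P in [(-.118,0,.0475+.0116),(.04,.068,0),(.04,-.068,0),(-.04,.068,.034),(-.04,-.068,.034)]]+[bay(-.15,.087,y) for y in(-.115,0,.115)]+[bay(-.12,0,y) for y in (-.095,.095)]
for P in pts: cv2.circle(im,tuple(int(round(v)) for v in proj(P)),3,(0,255,255),1)
cv2.imwrite("pics/w2.png",im);print(get_obs()["time_s"],get_obs()["position"],p)
E
```

```text
[0.4029 0.2841 0.101 ] [0.4026 0.2839 0.1005] [ 0.2782 -0.9303  0.2673]
0.012443901422694482 97.41458058357239 [-0.3763  0.9179  5.613 ] [-0.1342  0.1073 -0.0452]
4.4583 [0.4023 0.2836 0.1998] [0.4026 0.2839 0.2005] 0.012639964011523848 [ 0.3996  0.0315 -0.6858] [ 0.2513 -0.0031  0.0194]
6.2083 [0.4696 0.0195 0.1058] [0.4694 0.0189 0.1055]
```

View pics/w2.png

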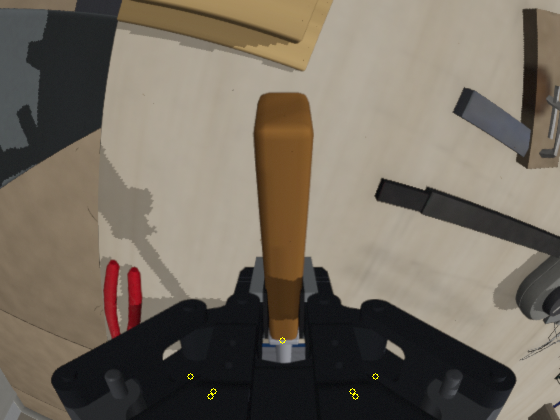

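The wrist picture shows only the handle, well centred in the jaws at (284,230); the hand hides the pan. I'll check the alignment from the top camera instead.

```bash
python3 - <<'E'
from h import *;from workcell import *
r=vision.read_camera("top");im=r["frame"][:,:,::-1].copy()
S=bay(-.26,.05);R=Ro.from_euler("Z",YB)
pts=[S+R.apply(P) for P in [(.04,.068,0),(.04,-.068,0),(-.04,.068,.034),(-.04,-.068,.034)]]+[bay(-.15,.087,y) for y in(-.115,0,.115)]+[bay(.012,.087,y) for y in(-.115,.115)]
q=cv2.projectPoints(np.array(pts),cv2.Rodrigues(r["view"][:3,:3])[0],r["view"][:3,3],r["intrinsics"],None)[0].reshape(-1,2)
c=cv2.resize(im[100:260,250:460],None,fx=3.5,fy=3.5,interpolation=cv2.INTER_NEAREST)
for u in q: cv2.circle(c,tuple(int(v) for v in ((u-[250,100]+.5)*3.5)),5,(0,0,255),1)
cv2.imwrite("pics/t2.png",c)
E
```

```text
(no output)
```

View pics/t2.png

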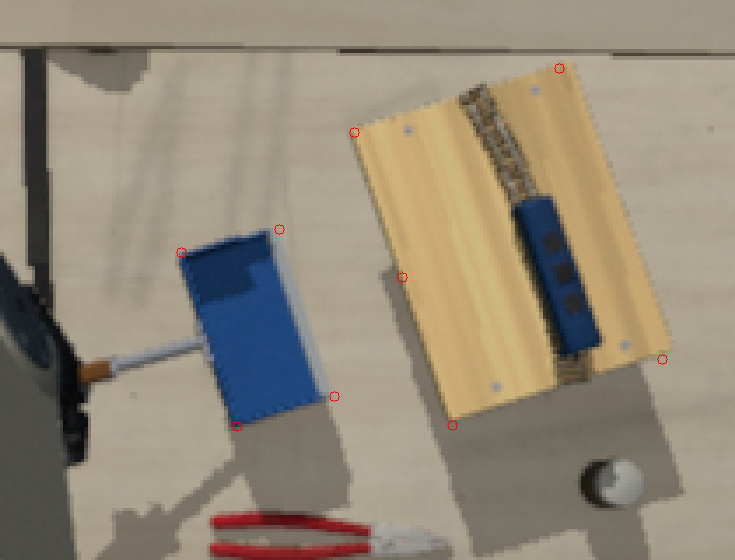

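The pan's rear corners sit on prediction ((182,252), (238,425)). The deck's mouth edge appears about 4 mm toward +y of the bay from where I put it ((352,128)-(450,418) against (354,132)-(452,425)). I'll remeasure it from the whole deck outline.

```bash
python3 - <<'E'
from h import *;import pickle
np.set_printoptions(precision=4,suppress=True)
r=pickle.load(open("v0.pkl","rb"))["top"];f=cv2.resize(r["frame"],None,fx=4,fy=4,interpolation=cv2.INTER_LINEAR);hsv=cv2.cvtColor(f,cv2.COLOR_RGB2HSV);H,S,V=[hsv[...,i].astype(int) for i in range(3)]
m=((S>72)&(H<30)&(V>140)).astype(np.uint8);z=np.zeros_like(m);z[440:920,1360:1800]=m[440:920,1360:1800]
z=cv2.morphologyEx(z,cv2.MORPH_OPEN,np.ones((9,9)))
P=np.argwhere(z)[:,::-1]; hull=cv2.convexHull(P.astype(np.int32))[:,0]
W=cast(r,(hull+.5)/4-.5,.087)[:,:2].astype(np.float32)*1000
q=cv2.minAreaRect(W);print(q,cv2.boxPoints(q))
Rb=np.c_[BX[:2],[-BX[1],BX[0]]];L=(W/1000-BAY[:2])@Rb*1000   # hull in bay frame
print(L[np.argsort(L[:,0])][[0,1,2,-3,-2,-1]],L.min(0),L.max(0))
E
```

```text
((571.381103515625, -309.1103820800781), (230.3836669921875, 175.6956787109375), 16.868053436279297) [[ 435.6547 -258.4672]
 [ 486.636  -426.6037]
 [ 707.1075 -359.7536]
 [ 656.1262 -191.6171]]
[[-153.2794   97.106 ]
 [-153.0483  106.1212]
 [-152.6671   16.4391]
 [  22.5622 -103.3144]
 [  22.65     27.2218]
 [  22.8562  -87.0782]] [-153.2794 -111.8012] [ 22.8562 118.4418]
```

The second measure gives 230.4 mm width, so it is trusted. I update the bay and touch the pan down on the bench outside the deck.

```bash
sed -i 's/^BAY=.*BX=np/BAY=np.array([.5894,-.3686,0]); YB=np.arctan2(-.9570,.2902); BX=np/' h.py; python3 - <<'E'
from h import *;from workcell import *
np.set_printoptions(precision=4,suppress=True)
p,q=pose(bay(-.26,.015),YB); bot.servo_line(p,q,velocity=.1);bot.dwell(.2)
b=np.array(get_obs()["wrist_force"]);tb=get_obs()["ft_torque"];print(b,tb)
for z in np.arange(.010,-.006,-.001):
    p,q=pose(bay(-.26,z),YB); bot.servo_line(p,q,velocity=.03);bot.dwell(.05);o=get_obs()
    print(round(z,4),o["position"]-p,o["wrist_force"]-b,o["ft_torque"]-tb)
    if o["wrist_force"][2]-b[2]>2.5: break
print(get_obs()["time_s"])
E
```

```text
[ 0.0755 -0.4666 -0.9327] [ 0.1865  0.0272 -0.0193]
0.01 [-0.0001 -0.     -0.0001] [-0.3481 -0.0173 -1.941 ] [-0.016   0.071  -0.0148]
0.009 [-0. -0. -0.] [ 0.1286  0.1629 -0.5601] [-0.0023  0.0525  0.0045]
0.008 [-0.  0. -0.] [ 0.0033  0.3375 -0.2812] [-0.0154  0.0322  0.0502]
0.007 [-0. -0. -0.] [ 0.4613  0.1248 -1.4011] [ 0.0454  0.0792 -0.0464]
0.006 [-0. -0. -0.] [-0.3116  0.6489 -0.064 ] [0.0159 0.0363 0.0162]
0.005 [-0.  0. -0.] [-0.4438  0.136  -0.1013] [0.0164 0.0368 0.0711]
0.004 [-0.  0. -0.] [ 0.3374  0.7054 -0.4015] [-0.0036  0.0568  0.033 ]
0.003 [ 0.  0. -0.] [ 0.5583  0.8337 -0.3566] [-0.0496 -0.0055  0.0055]
0.002 [-0.  0. -0.] [-0.0248  1.5944 -1.5156] [-0.0035 -0.0117  0.0309]
0.001 [-0.  0. -0.] [-0.4841  0.2204 -0.0918] [ 0.035   0.0554 -0.0213]
0.0 [0.0001 0.     0.0001] [0.2598 0.975  1.1348] [-0.1863 -0.0336  0.0242]
-0.001 [0.0003 0.0001 0.0003] [-1.8664  3.6448  6.5545] [-0.4329  0.1149 -0.0362]
10.625
```

Contact comes at z≈0 as expected, so the pan is level. Sliding in.

```bash
python3 - <<'E'
from h import *;from workcell import *
np.set_printoptions(precision=3,suppress=True)
p,q=pose(bay(-.26,-.0003),YB); bot.servo_line(p,q,velocity=.03)
p,q=pose(bay(-.11,-.0003),YB); bot.servo_line(p,q,velocity=.07);bot.dwell(.1)
b=np.array(get_obs()["wrist_force"]);print(b,b@BX,get_obs()["time_s"])
log=[];x=-.11
while x<-.032:
    x+=.002 if x<-.072 else .001
    p,q=pose(bay(x,-.0003),YB); bot.servo_line(p,q,velocity=.03)
    o=get_obs();f=o["wrist_force"];log.append((round(x,4),round(f@BX,1),round(f[2],1)))
    if f@BX<-12: break
print(*log,get_obs()["time_s"])
E
```

```text
[-1.682  0.991  4.023] -1.4361799502269277 13.2667
(-0.108, np.float64(-2.4), np.float64(3.8)) (-0.106, np.float64(-2.6), np.float64(5.1)) (-0.104, np.float64(-2.9), np.float64(3.3)) (-0.102, np.float64(-1.1), np.float64(2.3)) (-0.1, np.float64(-2.2), np.float64(3.8)) (-0.098, np.float64(-1.9), np.float64(3.2)) (-0.096, np.float64(-0.8), np.float64(4.1)) (-0.094, np.float64(-0.6), np.float64(3.1)) (-0.092, np.float64(-1.9), np.float64(3.8)) (-0.09, np.float64(-2.3), np.float64(3.5)) (-0.088, np.float64(-1.9), np.float64(3.0)) (-0.086, np.float64(-2.6), np.float64(4.0)) (-0.084, np.float64(-0.7), np.float64(3.4)) (-0.082, np.float64(-1.7), np.float64(3.9)) (-0.08, np.float64(-2.1), np.float64(2.7)) (-0.078, np.float64(-1.8), np.float64(2.6)) (-0.076, np.float64(-2.3), np.float64(3.2)) (-0.074, np.float64(-2.2), np.float64(2.7)) (-0.072, np.float64(-1.6), np.float64(3.7)) (-0.071, np.float64(-3.7), np.float64(5.5)) (-0.07, np.float64(-4.3), np.float64(4.5)) (-0.069, np.float64(-3.7), np.float64(5.5)) (-0.068, np.float64(-5.4), np.float64(5.2)) (-0.067, np.float64(-6.1), np.float64(6.9)
[... 232 characters left out ...]
p.float64(-5.8), np.float64(5.7)) (-0.06, np.float64(-5.2), np.float64(6.0)) (-0.059, np.float64(-5.8), np.float64(6.2)) (-0.058, np.float64(-5.6), np.float64(5.9)) (-0.057, np.float64(-6.0), np.float64(7.0)) (-0.056, np.float64(-4.7), np.float64(6.1)) (-0.055, np.float64(-6.0), np.float64(5.9)) (-0.054, np.float64(-5.9), np.float64(4.7)) (-0.053, np.float64(-4.0), np.float64(5.7)) (-0.052, np.float64(-4.9), np.float64(5.3)) (-0.051, np.float64(-4.6), np.float64(5.6)) (-0.05, np.float64(-3.6), np.float64(4.3)) (-0.049, np.float64(-3.2), np.float64(4.6)) (-0.048, np.float64(-4.3), np.float64(4.9)) (-0.047, np.float64(-6.3), np.float64(6.4)) (-0.046, np.float64(-12.1), np.float64(9.3)) 24.5167
```

The force profile shows the spacers climbing (-0.071 to -0.05), dropping behind the crest, then the stop at lip x≈-6 mm. Now tilt the nose slightly up, withdraw and lift.

```bash
python3 - <<'E'
from h import *;from workcell import *
D=np.radians;B=(-.04,0,0)
p,q=pose(bay(-.050,.0),YB); bot.servo_line(p,q,velocity=.02)
p,q=pose(bay(-.093,.001),YB,D(-4),B); bot.servo_line(p,q,velocity=.02)
p,q=pose(bay(-.32,.001),YB,D(-4),B); bot.servo_line(p,q,velocity=.07)
p,q=pose(bay(-.33,.06),YB,D(-8),B); bot.servo_line(p,q,velocity=.08);bot.dwell(.3)
print(get_obs()["time_s"],get_obs()["wrist_force"])
r=vision.read_camera("top");im=r["frame"][:,:,::-1]
cv2.imwrite("pics/t3.png",cv2.resize(im[100:260,230:430],None,fx=3.5,fy=3.5))
E
```

```text
29.9917 [-0.18784817  0.02682991 -1.93319031]
```

View pics/t3.png

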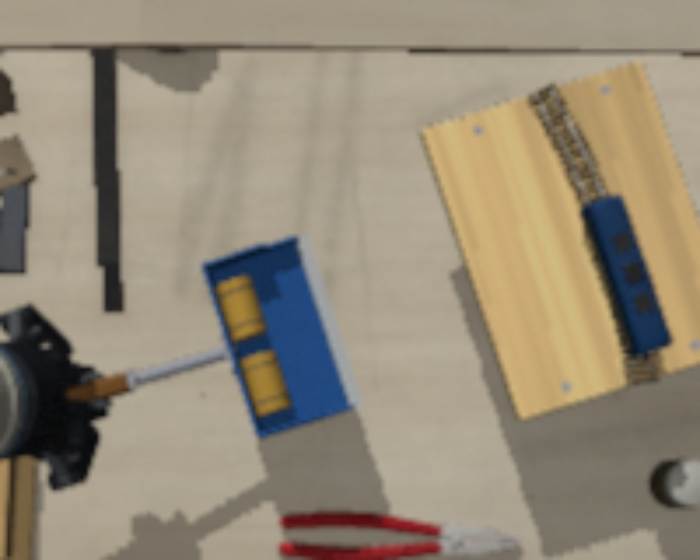

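Both spacers are in the pan ((240,307) and (265,382)), lying against the back wall. Next is the move to the basket. I use yaw -53° to keep the hand away from the shelf, checking IK first.

```bash
python3 - <<'E'
from h import *;from workcell import *
np.set_printoptions(precision=3,suppress=True)
D=np.radians;B=(-.04,0,0);Y=D(-53);n=np.array([np.cos(Y),np.sin(Y),0]);L=BASK-.025*n+[0,0,.095]
ang=[-10,10,25,40,50,60]
W=[pose(L,Y,D(a),LIP) for a in ang]
for a,w in zip(ang,W): print(a,w[0],kinematics.solve_ik(*w))
p,q=pose(bay(-.33,.14),YB,D(-10),B); bot.servo_line(p,q,velocity=.12)
p,q=pose(L-.05*n+[0,0,.06],Y,D(-10),LIP); bot.servo_line(p,q,velocity=.18)
bot.servo_line(*W[0],velocity=.12)
print(get_obs()["time_s"],get_obs()["wrist_force"])
r=vision.read_camera("top");im=r["frame"][:,:,::-1]
cv2.imwrite("pics/t4.png",cv2.resize(im[80:270,60:300],None,fx=3,fy=3))
E
```

```text
-10 [0.452 0.555 0.117] [ 1.043  0.698  1.428 -0.38   1.197  0.57 ]
10 [0.464 0.54  0.182] [ 0.875  0.549  1.479 -0.038  1.122  0.245]
25 [0.481 0.517 0.225] [ 0.716  0.491  1.494  0.248  1.152 -0.031]
40 [0.504 0.486 0.259] [ 0.546  0.49   1.487  0.513  1.26  -0.283]
50 [0.522 0.462 0.275] [ 0.437  0.521  1.47   0.663  1.365 -0.421]
60 [0.542 0.436 0.286] [ 0.337  0.575  1.444  0.791  1.484 -0.531]
34.7583 [ 0.942 -0.284 -2.956]
```

View pics/t4.png

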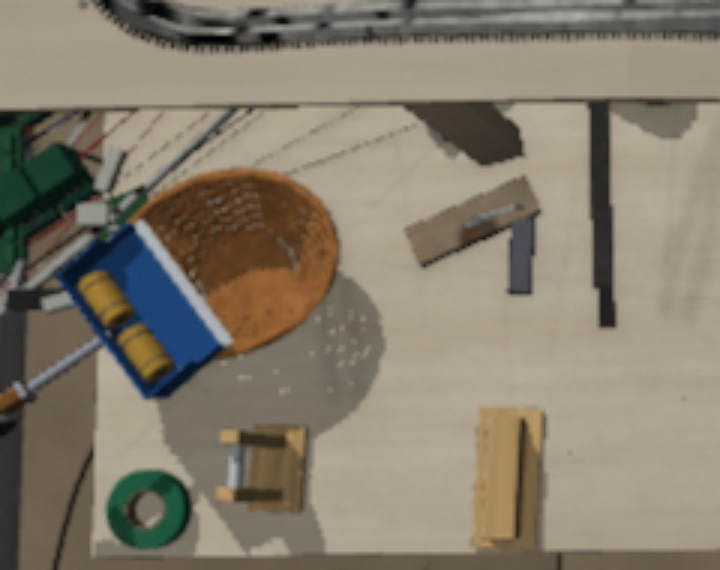

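The pan is just over the basket's +y rim, level, with both spacers in ((104,297), (143,350)), and both rests are clearly visible. I'll move 10 mm further over and tip.

```bash
python3 - <<'E'
from h import *;from workcell import *
D=np.radians;Y=D(-53);n=np.array([np.cos(Y),np.sin(Y),0]);L=BASK-.015*n+[0,0,.095]
for a,v in zip([-10,10,25,35,45,55,62],[.1,.12,.12,.08,.06,.06,.06]): bot.servo_line(*pose(L,Y,D(a),LIP),velocity=v)
bot.dwell(1.0)
print(get_obs()["time_s"],get_obs()["wrist_force"])
r=vision.read_camera("top");im=r["frame"][:,:,::-1];s=vision.read_camera("scene")["frame"][:,:,::-1]
cv2.imwrite("pics/t5.png",np.hstack([cv2.resize(im[110:230,70:190],(400,400)),cv2.resize(s[60:180,170:290],(400,400))]))
E
```

```text
39.925 [-0.90001492 -0.4087881  -0.74847253]
```

View pics/t5.png

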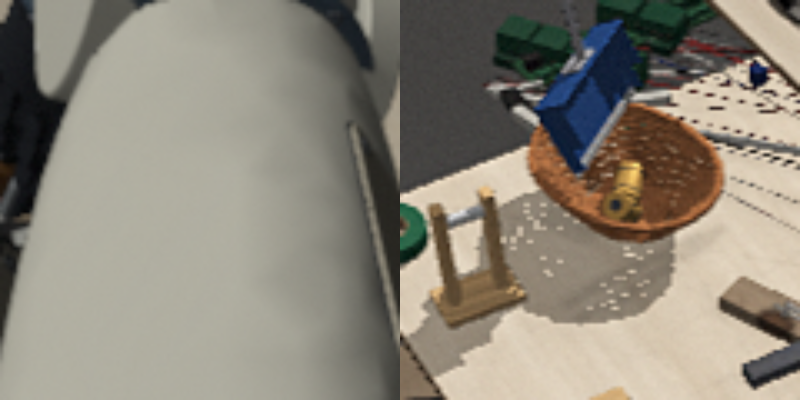

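Scene view: one spacer is clearly in the basket at (621,195); the pan may hide the other. Tip a little more, raise while still tipped, and count brass pixels by mask.

```bash
python3 - <<'E'
from h import *;from workcell import *
D=np.radians;Y=D(-53);n=np.array([np.cos(Y),np.sin(Y),0]);L=BASK-.015*n+[0,0,.095]
def brass(nm):
    r=vision.read_camera(nm);hsv=cv2.cvtColor(r["frame"],cv2.COLOR_RGB2HSV);H,S,V=[hsv[...,i].astype(int) for i in range(3)]
    m=((H>=17)&(H<=28)&(S>120)&(V>70)).astype(np.uint8)
    k,_,st,c=cv2.connectedComponentsWithStats(m)
    x0,x1,y0,y1=(190,290,60,150) if nm=="scene" else (60,200,100,240)
    print(nm,[(st[i,4],c[i].round(1).tolist()) for i in range(1,k) if st[i,4]>8 and x0<c[i][0]<x1 and y0<c[i][1]<y1]);return r
brass("scene")
bot.servo_line(*pose(L+[0,0,.02],Y,D(70),LIP),velocity=.08);bot.dwell(.3);brass("scene")
bot.servo_line(*pose(L-.08*n+[0,0,.07],Y,D(66),LIP),velocity=.15);bot.dwell(.1)
r=brass("scene");cv2.imwrite("pics/s6.png",r["frame"][:,:,::-1]);brass("top");print(get_obs()["time_s"])
E
```

```text
scene [(np.int32(127), [237.4, 117.0])]
scene [(np.int32(123), [237.3, 116.9])]
scene [(np.int32(126), [237.3, 117.0])]
top []
42.075
```

```bash
python3 - <<'E'
from h import *;from workcell import *
D=np.radians
try: bot.servo_line(*pose([.42,.22,.17],D(-75),D(50),LIP),velocity=.25)
except bot.IKError as e:
    print(e); bot.servo_line(*pose([.45,.25,.2],D(-60),D(45),LIP),velocity=.25)
for nm in ("top","scene"):
    r=vision.read_camera(nm);hsv=cv2.cvtColor(r["frame"],cv2.COLOR_RGB2HSV);H,S,V=[hsv[...,i].astype(int) for i in range(3)]
    m=((H>=17)&(H<=28)&(S>120)&(V>60)).astype(np.uint8)
    k,_,st,c=cv2.connectedComponentsWithStats(m)
    for i in range(1,k):
        if st[i,4]>10: print(nm,st[i].tolist(),c[i].round(1),cast(r,c[i],.03)[0].round(3))
    print(nm,"basket px",hsv[150,130],hsv[168,140],hsv[175,125])
    cv2.imwrite(f"pics/{nm}7.png",r["frame"][:,:,::-1])
print(get_obs()["time_s"],get_obs()["position"])
E
```

```text
top [242, 0, 26, 25, 476] [254.3  10.6] [1.043 0.059 0.03 ]
top [398, 2, 8, 25, 106] [401.3  14.7] [ 1.022 -0.358  0.03 ]
top [487, 82, 24, 10, 185] [497.8  87. ] [ 0.805 -0.617  0.03 ]
top [513, 82, 25, 10, 194] [524.2  86.8] [ 0.804 -0.69   0.03 ]
top [482, 149, 48, 52, 533] [501.2 176.2] [ 0.554 -0.611  0.03 ]
top basket px [ 14 141  78] [ 26  22 174] [105  78  78]
scene [231, 108, 12, 18, 128] [237.4 117.2] [0.585 0.379 0.03 ]
scene [397, 118, 23, 16, 284] [408.2 125.6] [1.039 0.05  0.03 ]
scene [494, 263, 24, 23, 199] [505.5 274.2] [ 0.871 -0.495  0.03 ]
scene [517, 287, 25, 23, 222] [529.1 298.3] [ 0.867 -0.572  0.03 ]
scene [432, 357, 48, 63, 542] [450.6 391.9] [ 0.539 -0.627  0.03 ]
scene basket px [30 15 67] [23 25 81] [13 28 83]
43.175 [0.40047017 0.29665464 0.34991713]
```

```bash
python3 - <<'E'
from h import *;from workcell import *
D=np.radians
bot.servo_line(*pose(REST+[0,0,.09],YR,D(-3)),velocity=.25)
for nm in ("top","wrist"):
    r=vision.read_camera(nm);cv2.imwrite(f"pics/{nm}8.png",r["frame"][:,:,::-1]);hsv=cv2.cvtColor(r["frame"],cv2.COLOR_RGB2HSV);H,S,V=[hsv[...,i].astype(int) for i in range(3)]
    m=((H>=17)&(H<=28)&(S>120)&(V>60)).astype(np.uint8)
    k,_,st,c=cv2.connectedComponentsWithStats(m)
    for i in range(1,k):
        if st[i,4]>10: print(nm,st[i].tolist(),c[i].round(1),cast(r,c[i],.03)[0].round(3) if nm=="top" else "")
    b=((H>100)&(H<125)&(S>120)).astype(np.uint8);k,_,st,c=cv2.connectedComponentsWithStats(b)
    print(nm,"blue",[st[i].tolist() for i in range(1,k) if st[i,4]>100])
    print(nm,"basket",[int(((H<17)&(S>110)&(V>50))[125:210,90:185].sum())])
print(get_obs()["time_s"],get_obs()["wrist_force"])
E
```

```text
top [242, 0, 26, 25, 476] [254.3  10.6] [1.043 0.06  0.03 ]
top [398, 2, 8, 26, 119] [401.4  14.5] [ 1.022 -0.358  0.03 ]
top [487, 82, 24, 11, 186] [497.8  87. ] [ 0.805 -0.617  0.03 ]
top [513, 82, 25, 11, 194] [524.2  86.9] [ 0.804 -0.69   0.03 ]
top [482, 149, 48, 52, 530] [501.1 176.1] [ 0.554 -0.611  0.03 ]
top [126, 160, 29, 24, 304] [140.4 170.9] [0.585 0.378 0.03 ]
top blue [[397, 157, 24, 44, 380], [200, 210, 34, 57, 1714]]
top basket [3246]
wrist [492, 17, 28, 26, 240] [507.8  26.8] 
wrist [477, 23, 37, 39, 769] [496.7  40. ] 
wrist [456, 43, 43, 67, 1594] [476.5  76.7] 
wrist [274, 121, 38, 19, 318] [295.2 130.7] 
wrist [298, 252, 7, 7, 19] [301.2 255.7] 
wrist [297, 264, 5, 8, 19] [299.2 267.1] 
wrist [522, 385, 14, 8, 26] [528.  388.2] 
wrist blue [[538, 208, 22, 46, 542]]
wrist basket [0]
44.4667 [-0.81155079 -0.24210441 -1.90588326]
```

Brass in the basket measures 304 px at (140,171), which is two spacers of about 170 px each (the pan shows none), centred at (0.585, 0.378). Laying the scoop back.

```bash
python3 - <<'E'
from h import *;from workcell import *
np.set_printoptions(precision=3,suppress=True)
D=np.radians
bot.servo_line(*pose(REST+[0,0,.03],YR),velocity=.15)
bot.servo_line(*pose(REST+[0,0,.006],YR),velocity=.06);bot.dwell(.15)
b=np.mean([[bot.dwell(.03),get_obs()["wrist_force"]][1] for _ in range(5)],0)
for z in np.arange(.004,-.0031,-.001):
    bot.servo_line(*pose(REST+[0,0,z],YR),velocity=.03);bot.dwell(.05);f=get_obs()["wrist_force"]-b;print(round(z,4),f)
    if f[2]>2.5: break
hand.move_gripper(.05);bot.dwell(.3);hand.move_gripper(.085)
p,q=pose(REST+[0,0,.1],YR);bot.servo_line(p,q,velocity=.12);bot.dwell(.3)
for nm in ("top","wrist"):
    r=vision.read_camera(nm);cv2.imwrite(f"pics/{nm}9.png",r["frame"][:,:,::-1])
    if nm=="top":
        f=r["frame"];hsv=cv2.cvtColor(f,cv2.COLOR_RGB2HSV);H,S,V=[hsv[...,i].astype(int) for i in range(3)]
        m=((H>100)&(H<125)&(S>120));m[:200]=0;m[275:]=0;m[:,:195]=0;m[:,260:]=0
        print("blue",cv2.boundingRect(big(m)),"start (210,214,30,52)");q=cv2.minAreaRect(cast(r,big(m),.062)[:,:2].astype(np.float32)*1000);print(q)
        m=((H<17)&(S>110));m2=np.zeros_like(m);m2[125:210,90:185]=m[125:210,90:185];print("basket",cv2.boundingRect(big(m2)),"start (96,137,78,64)")
print(get_obs()["time_s"],get_obs()["wrist_force"],get_obs()["gripper_width"])
E
```

```text
0.004 [-0.155  0.16  -0.467]
0.003 [ 0.459 -0.395  0.31 ]
0.002 [ 0.981 -0.579 -0.508]
0.001 [ 0.47  -0.097 -0.479]
0.0 [-0.671 -0.393  6.176]
blue (210, 214, 30, 52) start (210,214,30,52)
((391.8458251953125, 139.55410766601562), (72.84192657470703, 134.26971435546875), 86.81901550292969)
basket (96, 137, 78, 64) start (96,137,78,64)
49.9083 [-0.048 -0.479  0.389] 0.08536613556469647
```

The scoop outline matches its starting place to 0.3 mm and the basket has not moved. Handing in.

```bash
python3 -c "
from workcell import *
print(hand_in())"
```

```text
the job is handed in; nothing more can be done
None
```

The job is handed in at about 50 s of the 72 s allowed: both spacers lie in the upright basket, judged by brass pixel area, and the scoop is back across its two rests; no verdict was returned.

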